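# Load the balance and shut its draught door

## Robot

A 7-joint arm with a two-finger parallel gripper is mounted at the origin on a cart in front of the work surface, level with it; the furniture and walls round the work are solid. World frame = base frame: x ahead of the robot, y to its left, z up, the work surface at z = 0. Lengths are in m, angles in rad, forces in N, time in s.
With the tool pointing down it reaches from about 0.4 to 0.875 m from the base axis. Payload 4.4 kg.
Tool frame: the origin (TCP) lies midway between the tips of the shut fingers; the grasp point (between the pads) lies 19 mm behind it; x points along the fingers, y is the direction in which the jaws open and shut, and the axes are right-handed (so a half turn about x gives the same grasp; the last joint's range is limited). The gripper opens to 85 mm and grips with 20 to 120 N. Pads are 22 mm wide; open, the fingers measure 114 mm over their backs; the gripper's body (76 mm by 85 mm) begins 54 mm behind the grasp point. The pads swing forward as they close: fully open they stand 13 mm farther back than shut.
Start: joints at [1.112, 0.628, 0.038, 1.517, -0.027, 0.996, -0.02], TCP at [0.249, -0.6, 0.231] pointing down, gripper open.
Joint ranges: [-3.06, 3.06], [-0.37, 2.12], [-1.25, 1.32], [0.18, 2.47], [-1.1, 4.24], [0.23, 1.98], [-2.94, 2.94]. Speed limits (rad/s): [2.57, 2.57, 3.14, 3.14, 3.14, 3.14, 3.14].

## Interface

Orientations are given as a rotation vector (axis times angle).
In Python, from plant import ctrl gives the robot as it stands.
- The arm moves only by the tool play_rows, never from a script. Its argument "motion" is a list of rows, each an object with "twist": the turn, a rotation vector about the world's x, y, z in rad, a list of three; "linear": the shift along the world's x, y, z in m, a list of three; "claw": the closure, from 0 (fully open) to 1 (shut). In form: [{"twist": [ax, ay, az], "linear": [dx, dy, dz], "claw": claw}, ...]. A call has 1 to 8 rows; each row is the pose to reach, as a shift and turn from the pose commanded when the call began; what a row does not reach only later rows make up. A row lasts 1/10 s, in which the tool goes at most 50 mm and 8.59 degrees, less where a joint would pass 70% of its speed; a pose out of reach is approached as far as the arm can. A call with a gripper value outside its range is refused whole. The fingers move at their own pace and stop on an object; "squeeze" is the grip in N (left out, the last holds). Time passes only in rows, so rows that repeat a pose let the fingers close. It gives the time, the measured TCP pose, the force and the opening at its end, in the units of the state.
- ctrl.observe(): the state, without advancing time (a new reading comes with each control period).
- ctrl.grab_frame(name): name is "scene" or "top"; returns a dict with "frame" (384x512x3 uint8, red, green, blue), "range_z" (384x512 float32, m along the optical axis (not along the pixel's ray), 0 where there is no reading), "fx", "fy", "cx", "cy" (pixels), "origin" and "attitude" of the camera in the world. Camera axes: x right, y up, looking along -z (the intrinsics and any distortion apply to the point x, -y, -z); pixel columns grow to the right and rows downward; lengths in m; the calibration is good to about 2 mm. A picture is of the moment at which its call begins.
- ctrl.hand_in(): hands the job in, once; it reports no verdict.
The state is a dict: "time": time; "joint_pos": joint angles; "qd": joint speeds; "joint_torque": joint torques, N m; "tool_pos": TCP position; "tcp_rot": TCP orientation; "wrist_force": force on the tool from outside, world axes, zero at the start; "ft_torque": the same for the moment, N m; "width": finger opening in m.
Only numpy, scipy, OpenCV 4.12 (cv2) and the standard library are available. Lean on these libraries where they do the work, as an engineer would, in place of code of your own. Each camera call takes 0.05 s, during which the arm holds its last target. There are 200 camera calls.

## Task

Weigh-in: set the small lidded glass weighing bottle upright on the middle of the balance's pan, lowering it through the open top of the draught shield and setting it down rather than dropping it. Then slide the shield's top door fully shut and let go.

Things in the scene. Friction and masses are not known exactly. Their poses are not given: they have to be found in the camera images.
- weighing_bottle: Clear glass weighing bottle with glass lid (one rigid piece), 65 mm tall, 32 to 56 g, standing on the worktop; the only all-clear one of three small bottles (others: larger white screw-capped, dark-topped dropper). Round: body 30 mm diameter up to 38 mm, lid skirt 34 mm diameter at heights 42 to 53 mm, knob 16 mm diameter at 55 to 65 mm. Origin: centre of its underside, z up.
- pan (a point): Centre of the top of the balance's round steel pan, 84 mm across, 50 mm above the worktop, inside the clear shield. Axes: x to the balance's back, y along the door track (the way it shuts), z up. Balance is fixed. Chamber inside: 81 mm each way in x, 86 mm to +y; shield walls and track end 85 mm above the pan. At -y a housing as high as the track, door over it when open.
- door_grip (a point): Middle of the upright grip bar on the sliding top door: aluminium, 60 mm along the balance's x, 12 mm thick along y (sliding direction), 20 mm tall. This point is 10 mm above the door's flat top, 93 mm above the pan's top. The bar stands at the door's leading (+y) edge, 10 mm behind it; when shut it is 80 mm to +y of the pan's centre. Axes as pan.
- draught_door (a joint): Sliding top door of the draught shield, value in m: 0 = fully shut, 0.175 = fully open (door over the housing, chamber open above). Starts 0.16 to 0.175. Shutting moves it along the balance's +y, level, by the joint's value. Stays where it is left; takes about 1 N plus 4 N per m/s.
Not all that is in view belongs to the job. Leave any orange or turquoise look-alike of the weighing_bottle alone.

How it is judged:
By the outcome, as a careful person would: the job done as asked, in the order asked, and still so for the second after the job is handed in, with the robot touching nothing.
It also fails if it takes over 58 s, if anything falls off the work surface, if the arm or the gripper's body presses on something with over 40 N, if the wrist force passes 120 N, or if a joint passes its speed limit or range.

## Working session

There is one attempt and no reset: what is moved stays moved. The work goes in short steps, Python scripts to look and compute and a tool call to move; the robot and the scene stay as the last step left them, time stands still between calls to the robot, and variables do not carry over. Pictures are saved under pics/ and viewed, about 8 in all and at most 12, crops included, and the job is handed in when it is done.

Besides the shell and the picture viewer there is one more tool, called after "Emit:" as name([rows], argument=value, ...), one row to a line, values as JSON. play_rows: Moves the arm, as the interface text tells. Its arguments: {"type":"object","properties":{"motion":{"type":"array","items":{"type":"object","properties":{"twist":{"type":"array","items":{"type":"number"}},"linear":{"type":"array","items":{"type":"number"}},"claw":{"type":"number"}}}},"squeeze":{"type":"number"}},"required":["motion"]}

```bash
mkdir -p pics; cat > h.py <<'E'
import numpy as np, cv2
from scipy.spatial.transform import Rotation as R
from plant import ctrl
def rot(a):
    a=np.array(a,float)
    if a.shape==(3,3): return a
    return R.from_rotvec(a).as_matrix() if a.size==3 else R.from_quat(a).as_matrix()
def grab(n,tag):
    f=ctrl.grab_frame(n); np.savez(f'{tag}.npz',**{k:np.array(v) for k,v in f.items()})
    cv2.imwrite(f'pics/{tag}.png',f['frame'][...,::-1]); return f
def load(tag): return dict(np.load(f'{tag}.npz'))
def ray(f,u,v):
    return rot(f['attitude'])@np.array([(u-f['cx'])/f['fx'],-(v-f['cy'])/f['fy'],-1.])
def atz(f,u,v,z):
    d=ray(f,u,v);o=np.array(f['origin']);return o+d*(z-o[2])/d[2]
def dep(f,u,v): return np.array(f['origin'])+ray(f,u,v)*f['range_z'][int(v),int(u)]
def proj(f,p):
    c=rot(f['attitude']).T@(np.array(p)-f['origin']);return f['cx']+f['fx']*c[0]/-c[2],f['cy']-f['fy']*c[1]/-c[2]
E
python3 - <<'E'
from h import *
for n in('scene','top'):
    f=grab(n,n+'1');print({k:v for k,v in f.items() if k not in('frame','range_z')})
a=cv2.imread('pics/scene1.png');b=cv2.imread('pics/top1.png')
print(ctrl.observe())
E
```

```text
{'fx': 425.23880564554173, 'fy': 425.23880564554173, 'cx': 244.10643298334264, 'cy': 198.19920202559973, 'origin': array([0.21889023, 0.50251024, 0.58965257]), 'attitude': array([ 0.29385914, -1.26702746, -2.37770527])}
{'fx': 466.7696125026103, 'fy': 466.7696125026103, 'cx': 255.60907877193335, 'cy': 201.7427202545924, 'origin': array([ 0.37280729, -0.13628176,  0.95548765]), 'attitude': array([ 0.09856464, -0.16218185, -1.56342335])}
{'time': 0.1, 'joint_pos': array([ 1.11218446,  0.62925283,  0.03843624,  1.51824564, -0.02701884,
        0.99625726, -0.01999073]), 'qd': array([-1.49446190e-03, -1.79877082e-03, -1.34464840e-03, -3.56752560e-03,
       -1.17798136e-04,  3.82468404e-05, -1.35899166e-03]), 'joint_torque': array([ 1.99855982e-03, -5.64532614e+01,  1.23058219e+00, -1.93971008e+01,
        1.14058345e-02,  5.56226500e-03,  1.83317451e-05]), 'tool_pos': array([ 0.24864667, -0.59998503,  0.23048853]), 'tcp_rot': array([ 2.006234  ,  0.4009056 , -2.00688062]), 'wrist_force': array([-0.31960631,  0.23985235,  1.45197743]), 'ft_torque': array([ 0.05492129, -0.02621378,  0.02166564]), 'width': 0.08536562487237949}
```

View pics/scene1.png

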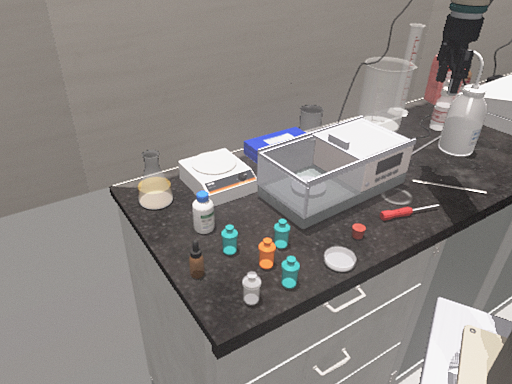

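View pics/top1.png

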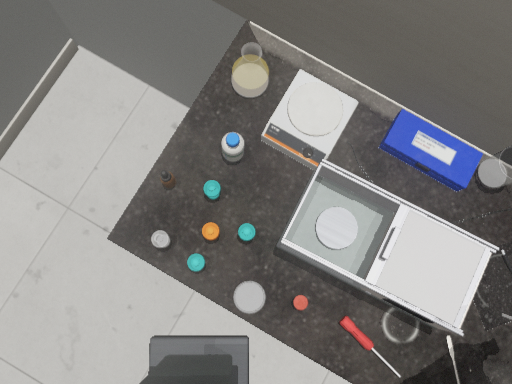

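Scene view: clear bottle candidate at (252,289). Look-alikes: turquoise at (230,240), (282,234) and (290,272), orange at (267,254), white blue-capped at (204,214), brown dropper at (196,262). Top view: clear bottle at (161,240), pan near (337,228), door grip near (390,243). Next is one close crop to check the choice.

```bash
python3 - <<'E'
from h import *
a=cv2.imread('pics/scene1.png');b=cv2.imread('pics/top1.png')
c1=cv2.resize(a[255:315,215:295],(400,300),interpolation=cv2.INTER_CUBIC)
c2=cv2.resize(b[210:270,120:200],(400,300),interpolation=cv2.INTER_CUBIC)
c3=cv2.resize(b[155:335,275:505],(0,0),fx=1.65,fy=1.65,interpolation=cv2.INTER_CUBIC)
im=np.zeros((600,800,3),np.uint8);im[:300,:400]=c1;im[:300,400:]=c2;im[300:300+c3.shape[0],:c3.shape[1]]=c3[:300]
cv2.imwrite('pics/crop1.png',im)
E
```

```text
(no output)
```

View pics/crop1.png

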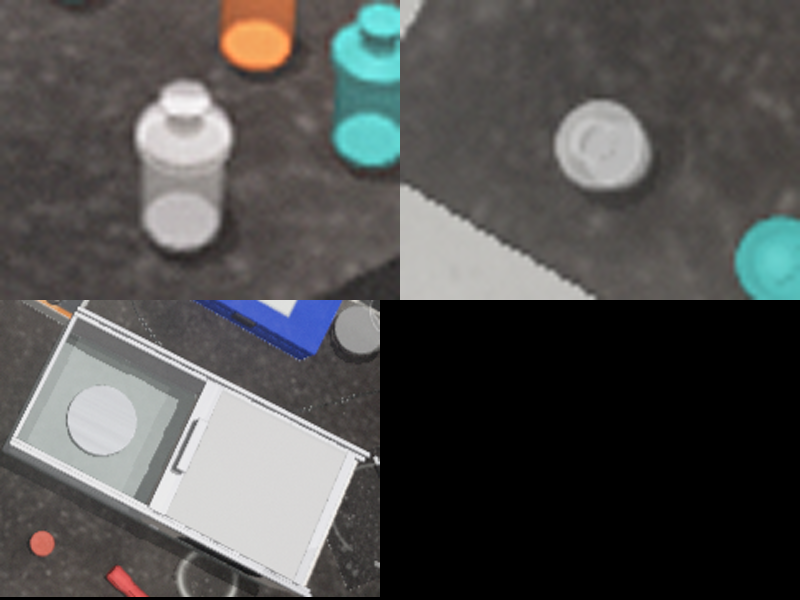

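The crop confirms the choice: an all-clear bottle with knob, scene base centre (251,299) and knob (252,274). Pan centre is at top (337,228) and the bar at about (389,243). Now positions.

```bash
python3 - <<'E'
from h import *
s=load('scene1');t=load('top1');np.set_printoptions(precision=4,suppress=True)
print('bottle scene knob',atz(s,252.2,274.2,.065),'base',atz(s,251.2,299,.002))
print('bottle top lid',atz(t,159.6,238.6,.053),'knob',atz(t,161,239.4,.065))
g=lambda x,y:(275+x/1.65,155+(y-300)/1.65)
# pan ellipse fit
b=t['frame'].astype(int).min(2)
m=((b>150)).astype(np.uint8);n,l,st,c=cv2.connectedComponentsWithStats(m[200:260,310:365]);k=l[28,27];print('pan comp',st[k],c[k]+[310,200]); cu=c[k]+[310,200]
print('pan',atz(t,*cu,.05),dep(t,*cu),[ (st[k][2]*dep(t,*cu)[2])])
print('bar',atz(t,*g(188,445),.153),dep(t,*g(186,440)), 'ends',atz(t,*g(198,422),.153),atz(t,*g(178,471),.153))
for p in((78,312),(368,458),(12,443),(303,590)): print('rail',atz(t,*g(*p),.135))
for v in range(222,266,2): print(v,[round(float(dep(t,u,v)[2]),3) for u in range(374,408,2)])
E
```

```text
bottle scene knob [0.4499 0.0147 0.065 ] base [0.4505 0.0142 0.002 ]
bottle top lid [0.4513 0.0116 0.053 ] knob [0.4487 0.0069 0.065 ]
pan comp [   0    0   55   60 3210] [337.0265 229.572 ]
pan [ 0.4704 -0.333   0.05  ] [ 0.4704 -0.333   0.0503] [np.float64(2.7663196006890245)]
bar [ 0.4365 -0.401   0.153 ] [ 0.4431 -0.4043  0.1372] ends [ 0.4609 -0.4129  0.153 ] [ 0.4092 -0.3891  0.153 ]
rail [ 0.5841 -0.2911  0.135 ]
rail [ 0.4244 -0.6041  0.135 ]
rail [ 0.4394 -0.2167  0.135 ]
rail [ 0.2859 -0.522   0.135 ]
222 [0.039, 0.04, 0.04, 0.041, 0.041, 0.04, 0.039, 0.041, 0.051, 0.133, 0.134, 0.134, 0.132, 0.134, 0.135, 0.133, 0.134]
224 [0.037, 0.042, 0.041, 0.955, 0.039, 0.039, 0.042, 0.039, 0.13, 0.134, 0.132, 0.134, 0.132, 0.135, 0.132, 0.132, 0.132]
226 [0.04, 0.039, 0.039, 0.04, 0.037, 0.039, 0.042, 0.049, 0.134, 0.133, 0.133, 0.133, 0.132, 0.132, 0.132, 0.135, 0.133]
228 [0.038, 0.042, 0.04, 0.041, 0.041, 0.04, 0.042, 0.129, 0.133, 0.138, 0.151, 0.153, 0.153, 0.135, 0.134, 0.131, 0.132]
230 [0.043, 0.042, 0.042, 0.04, 0.038, 0.038, 0.051, 0.133, 0.133, 0.147, 0.152, 0.154, 0.154, 
[... 1417 characters left out ...]
155, 0.153, 0.156, 0.132, 0.134, 0.134, 0.133, 0.132, 0.134, 0.135, 0.134, 0.132]
256 [0.048, 0.134, 0.131, 0.143, 0.154, 0.153, 0.151, 0.153, 0.134, 0.134, 0.133, 0.133, 0.134, 0.133, 0.131, 0.132, 0.134]
258 [0.057, 0.134, 0.134, 0.136, 0.142, 0.153, 0.152, 0.132, 0.131, 0.133, 0.132, 0.134, 0.132, 0.131, 0.132, 0.132, 0.135]
260 [0.134, 0.132, 0.134, 0.133, 0.133, 0.131, 0.133, 0.133, 0.133, 0.132, 0.132, 0.131, 0.131, 0.133, 0.133, 0.131, 0.131]
262 [0.134, 0.133, 0.131, 0.134, 0.134, 0.955, 0.134, 0.134, 0.133, 0.132, 0.132, 0.131, 0.133, 0.132, 0.135, 0.132, 0.132]
264 [0.132, 0.133, 0.134, 0.134, 0.132, 0.135, 0.132, 0.134, 0.131, 0.131, 0.133, 0.131, 0.133, 0.135, 0.133, 0.13, 0.132]
```

```bash
cat > pan.py <<'E'
from h import *
np.set_printoptions(precision=4,suppress=True)
def cloud(t):
    V,U=np.mgrid[:384,:512];d=np.stack([(U-t['cx'])/t['fx'],-(V-t['cy'])/t['fy'],-np.ones(U.shape)],-1)*t['range_z'][...,None]
    return d@rot(t['attitude']).T+np.array(t['origin'])
def bar(t):
    P=cloud(t);z=P[...,2];m=((z>.147)&(z<.16)).astype(np.uint8);m[:,:280]=0
    n,l,st,c=cv2.connectedComponentsWithStats(m)
    k=1+np.argmax(st[1:,4]);p=P[l==k];q=p[:,:2].astype(np.float32);r=cv2.minAreaRect(q)
    return p.mean(0),r,st[k]
E
python3 - <<'E'
from pan import *
t=load('top1');P=cloud(t);z=cv2.medianBlur(P[...,2].astype(np.float32),5)
p,r,st=bar(t);print('bar',p,r,st,'box',cv2.boxPoints(r))
m=((z>.0455)&(z<.056)).astype(np.uint8);m[:195]=0;m[265:]=0;m[:,:305]=0;m[:,368:]=0
n,l,st,c=cv2.connectedComponentsWithStats(m);k=1+np.argmax(st[1:,4]);print(st[k],c[k],atz(t,*c[k],.05))
a=P[l==k][:,:2];print('ext',a.min(0),a.max(0),(a.min(0)+a.max(0))/2)
# door/track dir from top plane
m=(((P[...,2]>.128)&(P[...,2]<.139))).astype(np.uint8);q=P[(m>0)][:,:2].astype(np.float32);q=q[(q[:,1]<-.19)&(q[:,1]>-.63)&(q[:,0]<.6)&(q[:,0]>.28)]
r=cv2.minAreaRect(q);print(r,cv2.boxPoints(r))
# bottle
f=load('scene1')
for t in(t,):
    P=cloud(t)[220:256,143:178].reshape(-1,3);s=P[(P[:,2]>.045)&(P[:,2]<.075)];print(len(s),s.mean(0),s.min(0),s.max(0))
P=cloud(f)[265:310,235:270].reshape(-1,3);s=P[(P[:,2]>.035)&(P[:,2]<.075)];print(len(s),s.mean(0),s.min(0),s.max(0))
E
```

```text
bar [ 0.7778 -0.4431  0.1534] ((0.7795511484146118, -0.4400559663772583), (0.46607479453086853, 0.005072867497801781), 59.988677978515625) [292   0 220 122 990] box [[ 0.6608 -0.6406]
 [ 0.6652 -0.6431]
 [ 0.8983 -0.2395]
 [ 0.8939 -0.237 ]]
[ 316  207   42   42 1404] [336.2714 227.386 ] [ 0.4747 -0.3317  0.05  ]
ext [ 0.3728 -0.3732] [ 0.5156 -0.1363] [ 0.4442 -0.2547]
((0.4354900121688843, -0.40927159786224365), (0.35424673557281494, 0.1726510226726532), 62.8798942565918) [[ 0.2779 -0.5276]
 [ 0.4316 -0.6063]
 [ 0.5931 -0.291 ]
 [ 0.4394 -0.2123]]
246 [0.4521 0.0119 0.0526] [ 0.4356 -0.0041  0.0451] [0.4686 0.0291 0.0669]
308 [0.4478 0.02   0.0512] [ 0.4334 -0.0025  0.0353] [0.4676 0.0325 0.0669]
```

```bash
python3 - <<'E'
from pan import *
t=load('top1');P=cloud(t);m=(P[...,2]>.147)&(P[...,2]<.16)&(P[...,0]<.55)&(P[...,0]>.38)&(P[...,1]<-.35)&(P[...,1]>-.46)
q=P[m];print('bar',len(q),q.mean(0),cv2.minAreaRect(q[:,:2].astype(np.float32)))
o=ctrl.observe();M=rot(o['tcp_rot']);print(M,np.degrees(np.arctan2(M[1,1],M[0,1])))
yb=np.array([np.cos(np.radians(62.9)),np.sin(np.radians(62.9))]);xb=np.array([yb[1],-yb[0]]);d=q.mean(0)[:2]-[.4747,-.3317];print(d@xb,d@yb)
E
```

```text
bar 253 [ 0.4369 -0.4042  0.1525] ((0.43696194887161255, -0.4047817587852478), (0.01254979707300663, 0.05986887216567993), 62.80559158325195)
[[-0.0006  0.3828 -0.9238]
 [ 0.0015 -0.9238 -0.3828]
 [-1.     -0.0016 -0.    ]] -67.4931698116242
-0.0005978151787612908 -0.08170139846537197
```

Emit:
play_rows([
  {"twist": [0, 0, 0.09], "linear": [0.018, 0.025, 0.003], "claw": 0},
  {"twist": [0, 0, 0.18], "linear": [0.038, 0.05, 0.006], "claw": 0},
  {"twist": [0, 0, 0.27], "linear": [0.058, 0.075, 0.01], "claw": 0},
  {"twist": [0, 0, 0.36], "linear": [0.078, 0.1, 0.012], "claw": 0},
  {"twist": [0, 0, 0.45], "linear": [0.098, 0.125, 0.015], "claw": 0},
  {"twist": [0, 0, 0.54], "linear": [0.118, 0.15, 0.019], "claw": 0},
  {"twist": [0, 0, 0.63], "linear": [0.138, 0.175, 0.019], "claw": 0},
  {"twist": [0, 0, 0.705], "linear": [0.151, 0.2, 0.019], "claw": 0},
], squeeze=25)

```text
time: 0.9
tool_pos: [0.4013, -0.399, 0.2502]
tcp_rot: [1.546, 0.95, -1.545]
wrist_force: [0.2, 0.2, -0.2]
width: 0.0855
```

Emit:
play_rows([
  {"twist": [0, 0, 0], "linear": [0.006, 0.04, -0.01], "claw": 0},
  {"twist": [0, 0, 0], "linear": [0.012, 0.085, -0.02], "claw": 0},
  {"twist": [0, 0, 0], "linear": [0.02, 0.13, -0.03], "claw": 0},
  {"twist": [0, 0, 0], "linear": [0.028, 0.175, -0.04], "claw": 0},
  {"twist": [0, 0, 0], "linear": [0.035, 0.22, -0.05], "claw": 0},
  {"twist": [0, 0, 0], "linear": [0.04, 0.265, -0.06], "claw": 0},
  {"twist": [0, 0, 0], "linear": [0.045, 0.31, -0.07], "claw": 0},
  {"twist": [0, 0, 0], "linear": [0.048, 0.35, -0.08], "claw": 0},
])

```text
time: 1.7
tool_pos: [0.4479, -0.0482, 0.1699]
tcp_rot: [1.548, 0.948, -1.548]
wrist_force: [1.7, -0.5, -0.6]
width: 0.0853
```

Emit:
play_rows([
  {"twist": [0, 0, 0], "linear": [0.002, 0.03, 0], "claw": 0},
  {"twist": [0, 0, 0], "linear": [0.003, 0.05, -0.01], "claw": 0},
  {"twist": [0, 0, 0], "linear": [0.003, 0.0625, -0.03], "claw": 0},
  {"twist": [0, 0, 0], "linear": [0.003, 0.0625, -0.05], "claw": 0},
  {"twist": [0, 0, 0], "linear": [0.003, 0.0625, -0.05], "claw": 0},
  {"twist": [0, 0, 0], "linear": [0.003, 0.0625, -0.05], "claw": 0},
])

```text
time: 2.3
tool_pos: [0.4506, 0.0118, 0.1203]
tcp_rot: [1.548, 0.947, -1.55]
wrist_force: [1.4, -0.6, 0.8]
width: 0.0854
```

```bash
python3 - <<'E'
from h import *
s=grab('scene','s2')
print(proj(s,[.4506,.0118,0]),proj(s,[.4506,.0118,.065]))
cv2.imwrite('pics/c2.png',cv2.resize(cv2.imread('pics/s2.png')[170:320,160:360],(800,600),interpolation=cv2.INTER_CUBIC))
E
```

```text
(np.float64(251.72802459431531), np.float64(298.8802920512812)) (np.float64(252.62016863510482), np.float64(273.0208187348152))
```

View pics/c2.png

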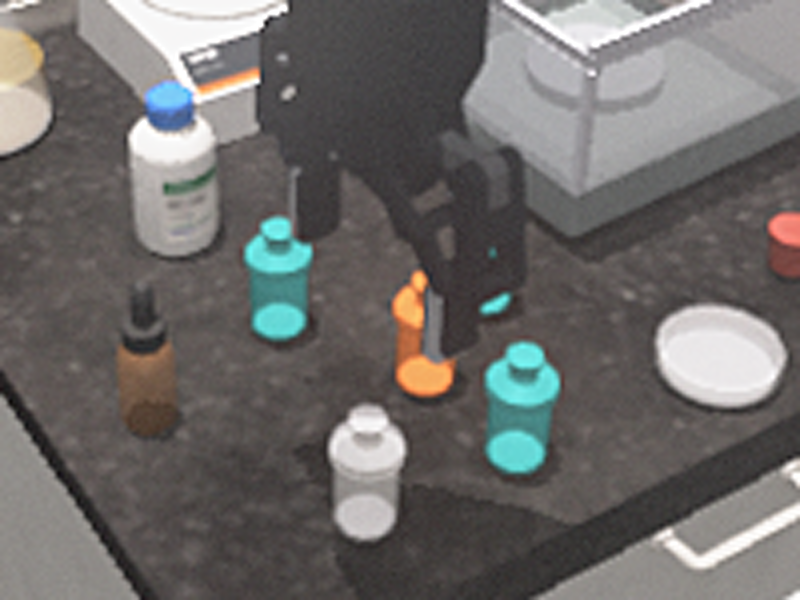

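The picture shows the gripper above the bottle (knob at crop (368,413)), matching the prediction, with neighbours clear of the jaws. Going down to grip the lid skirt.

Emit:
play_rows([
  {"twist": [0, 0, 0], "linear": [0, 0.001, -0.02], "claw": 0.2},
  {"twist": [0, 0, 0], "linear": [0, 0.001, -0.045], "claw": 0.2},
  {"twist": [0, 0, 0], "linear": [0, 0.001, -0.07], "claw": 0.2},
  {"twist": [0, 0, 0], "linear": [0, 0.001, -0.09], "claw": 0.2},
  {"twist": [0, 0, 0], "linear": [0, 0.001, -0.097], "claw": 0.2},
  {"twist": [0, 0, 0], "linear": [0, 0.001, -0.097], "claw": 0.35},
  {"twist": [0, 0, 0], "linear": [0, 0.001, -0.097], "claw": 0.45},
  {"twist": [0, 0, 0], "linear": [0, 0.001, -0.097], "claw": 0.5},
], squeeze=25)

```text
time: 3.15
tool_pos: [0.4517, 0.0127, 0.0243]
tcp_rot: [1.55, 0.945, -1.547]
wrist_force: [-0.2, -0.1, -0.5]
width: 0.0426
```

Emit:
play_rows([
  {"twist": [0, 0, 0], "linear": [0, 0, 0], "claw": 0.6},
  {"twist": [0, 0, 0], "linear": [0, 0, 0], "claw": 0.7},
  {"twist": [0, 0, 0], "linear": [0, 0, 0], "claw": 0.8},
  {"twist": [0, 0, 0], "linear": [0, 0, 0], "claw": 1},
  {"twist": [0, 0, 0], "linear": [0, 0, 0], "claw": 1},
  {"twist": [0, 0, 0], "linear": [0, 0, 0], "claw": 1},
])

```text
time: 3.75
tool_pos: [0.4516, 0.013, 0.0243]
tcp_rot: [1.549, 0.946, -1.547]
wrist_force: [-0.9, 0.4, 7.2]
width: 0.032
```

Emit:
play_rows([
  {"twist": [0, 0, 0], "linear": [0, 0, 0], "claw": 1},
  {"twist": [0, 0, 0], "linear": [0, 0, 0.002], "claw": 1},
  {"twist": [0, 0, 0], "linear": [0, 0, 0.005], "claw": 1},
  {"twist": [0, 0, 0], "linear": [0, 0, 0.01], "claw": 1},
  {"twist": [0, 0, 0], "linear": [0, 0, 0.02], "claw": 1},
  {"twist": [0, 0, 0], "linear": [0, 0, 0.03], "claw": 1},
  {"twist": [0, 0, 0], "linear": [0, 0, 0.03], "claw": 1},
])

```text
time: 4.45
tool_pos: [0.4518, 0.0131, 0.0548]
tcp_rot: [1.551, 0.946, -1.546]
wrist_force: [-0.5, 0.5, -0.9]
width: 0.0317
```

```bash
python3 - <<'E'
from h import *
s=grab('scene','s3');o=ctrl.observe();print(o['tool_pos'],o['width'],o['wrist_force'])
p=o['tool_pos'];print(proj(s,[p[0],p[1],p[2]-.0243]),proj(s,p))
cv2.imwrite('pics/c3.png',cv2.resize(cv2.imread('pics/s3.png')[230:320,200:320],(800,600),interpolation=cv2.INTER_CUBIC))
E
```

```text
[0.45151432 0.0129493  0.0542371 ] 0.032238289324912 [-0.22223105  0.01683687  0.33206965]
(np.float64(251.38464540060983), np.float64(287.5129013004529)) (np.float64(251.70946139417788), np.float64(277.7100689595642))
```

View pics/c3.png

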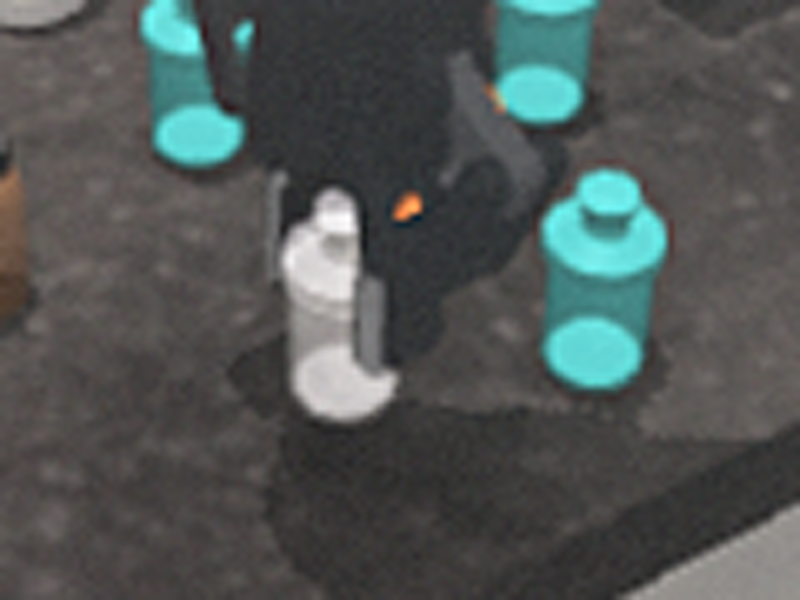

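The bottle is held upright: base at crop (343,380) against a predicted (251.4,287.5) in the full frame, knob at crop (336,205). Carrying it over the pan.

Emit:
play_rows([
  {"twist": [0, 0, 0], "linear": [0, 0, 0.02], "claw": 1},
  {"twist": [0, 0, 0], "linear": [0, 0, 0.05], "claw": 1},
  {"twist": [0, 0, 0], "linear": [0, 0, 0.08], "claw": 1},
  {"twist": [0, 0, 0], "linear": [0, 0, 0.11], "claw": 1},
  {"twist": [0, 0, 0], "linear": [0, -0.005, 0.14], "claw": 1},
  {"twist": [0, 0, 0], "linear": [0.002, -0.02, 0.165], "claw": 1},
  {"twist": [0, 0, 0], "linear": [0.004, -0.04, 0.18], "claw": 1},
  {"twist": [0, 0, 0], "linear": [0.006, -0.065, 0.185], "claw": 1},
])

```text
time: 5.3
tool_pos: [0.4577, -0.052, 0.24]
tcp_rot: [1.549, 0.946, -1.544]
wrist_force: [0.5, 0.2, -0.3]
width: 0.0316
```

Emit:
play_rows([
  {"twist": [0, 0, 0], "linear": [0.002, -0.03, 0], "claw": 1},
  {"twist": [0, 0, 0], "linear": [0.004, -0.065, 0], "claw": 1},
  {"twist": [0, 0, 0], "linear": [0.006, -0.1, 0], "claw": 1},
  {"twist": [0, 0, 0], "linear": [0.009, -0.14, 0], "claw": 1},
  {"twist": [0, 0, 0], "linear": [0.012, -0.18, 0], "claw": 1},
  {"twist": [0, 0, 0], "linear": [0.014, -0.22, 0], "claw": 1},
  {"twist": [0, 0, 0], "linear": [0.016, -0.255, 0], "claw": 1},
  {"twist": [0, 0, 0], "linear": [0.017, -0.275, 0], "claw": 1},
])

```text
time: 6.1
tool_pos: [0.4726, -0.3308, 0.2376]
tcp_rot: [1.55, 0.944, -1.553]
wrist_force: [-0.1, 0.2, -1.2]
width: 0.0319
```

Emit:
play_rows([
  {"twist": [0, 0, 0], "linear": [0, -0.005, -0.005], "claw": 1},
  {"twist": [0, 0, 0], "linear": [0, -0.005, -0.01], "claw": 1},
  {"twist": [0, 0, 0], "linear": [0, -0.005, -0.01], "claw": 1},
  {"twist": [0, 0, 0], "linear": [0, -0.005, -0.01], "claw": 1},
])

```text
time: 6.5
tool_pos: [0.474, -0.33, 0.2282]
tcp_rot: [1.547, 0.95, -1.547]
wrist_force: [0.0, 0.2, -0.6]
width: 0.0317
```

```bash
python3 - <<'E'
from h import *
s=grab('scene','s4');o=ctrl.observe();print(o['tool_pos'],o['tcp_rot'],o['width'],o['wrist_force'])
p=o['tool_pos'];print(proj(s,[p[0],p[1],p[2]-.0243]),proj(s,[p[0],p[1],p[2]+.04]))
cv2.imwrite('pics/c4.png',cv2.resize(cv2.imread('pics/s4.png')[90:225,240:420],(800,600),interpolation=cv2.INTER_CUBIC))
E
```

```text
[ 0.47420048 -0.33035896  0.22845621] [ 1.54720345  0.9490518  -1.54667007] 0.031371793804284245 [0.0517011  0.05401425 0.22345465]
(np.float64(315.03372765572396), np.float64(125.252807868836)) (np.float64(318.33258396482665), np.float64(96.8725951752861))
```

View pics/c4.png

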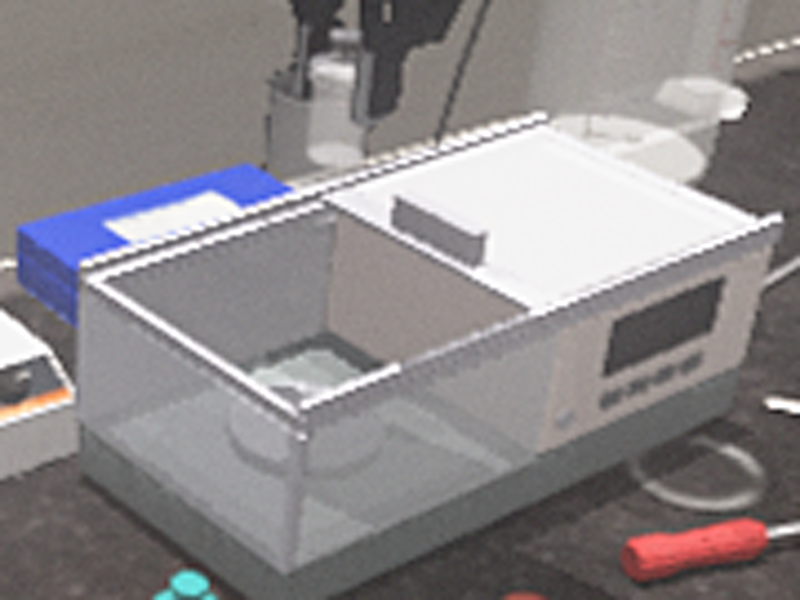

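Emit:
play_rows([
  {"twist": [0, 0, 0], "linear": [0, -0.001, -0.02], "claw": 1},
  {"twist": [0, 0, 0], "linear": [0, -0.001, -0.045], "claw": 1},
  {"twist": [0, 0, 0], "linear": [0, -0.001, -0.07], "claw": 1},
  {"twist": [0, 0, 0], "linear": [0, -0.001, -0.095], "claw": 1},
  {"twist": [0, 0, 0], "linear": [0, -0.001, -0.12], "claw": 1},
  {"twist": [0, 0, 0], "linear": [0, -0.001, -0.135], "claw": 1},
  {"twist": [0, 0, 0], "linear": [0, -0.001, -0.143], "claw": 1},
  {"twist": [0, 0, 0], "linear": [0, -0.001, -0.145], "claw": 1},
])

```text
time: 7.35
tool_pos: [0.474, -0.3326, 0.083]
tcp_rot: [1.548, 0.948, -1.548]
wrist_force: [0.1, 0.2, -0.6]
width: 0.0316
```

```bash
python3 - <<'E'
from h import *
s=grab('scene','s5');o=ctrl.observe();print(o['tool_pos'],o['width'],o['wrist_force'])
print('pan',proj(s,[.4747,-.3317,.05]))
p=o['tool_pos'];print(proj(s,[p[0],p[1],p[2]-.0243]))
cv2.imwrite('pics/c5.png',cv2.resize(cv2.imread('pics/s5.png')[130:220,250:370],(800,600),interpolation=cv2.INTER_CUBIC))
E
```

```text
[ 0.47416757 -0.33282652  0.08337996] 0.03194792438633274 [ 0.76927775 -0.31030402 -0.58703853]
pan (np.float64(308.08177247294424), np.float64(184.75045469475253))
(np.float64(308.8363148975434), np.float64(181.35158565874747))
```

View pics/c5.png

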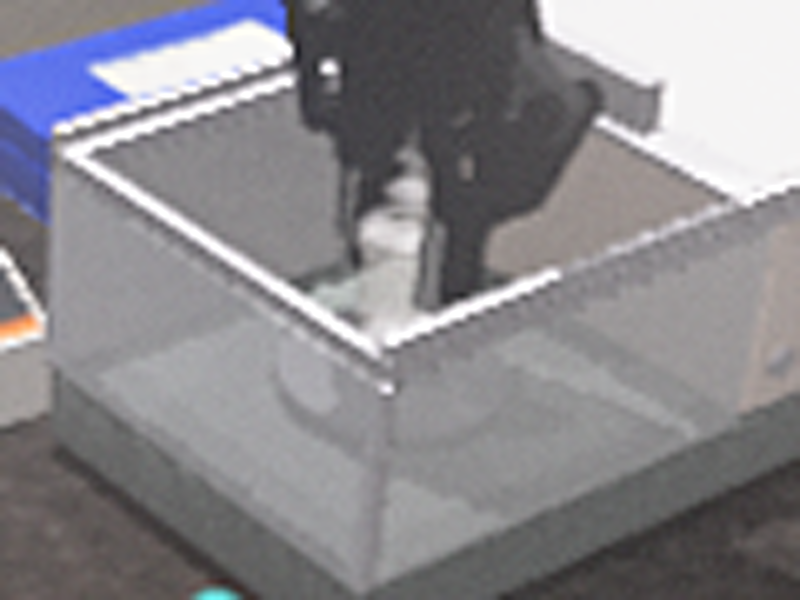

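The bottle hangs over the pan centre, clear of the walls (base expected at (308.8,181.4), pan centre at (308.1,184.8)). Lowering slowly.

Emit:
play_rows([
  {"twist": [0, 0, 0], "linear": [0, 0.001, -0.002], "claw": 1},
  {"twist": [0, 0, 0], "linear": [0, 0.001, -0.004], "claw": 1},
  {"twist": [0, 0, 0], "linear": [0, 0.001, -0.006], "claw": 1},
  {"twist": [0, 0, 0], "linear": [0, 0.001, -0.007], "claw": 1},
  {"twist": [0, 0, 0], "linear": [0, 0.001, -0.007], "claw": 1},
])

```text
time: 7.9
tool_pos: [0.4738, -0.332, 0.0763]
tcp_rot: [1.549, 0.947, -1.549]
wrist_force: [-0.4, 0.4, -0.5]
width: 0.0318
```

Emit:
play_rows([
  {"twist": [0, 0, 0], "linear": [0, 0, -0.0005], "claw": 1},
  {"twist": [0, 0, 0], "linear": [0, 0, -0.001], "claw": 1},
  {"twist": [0, 0, 0], "linear": [0, 0, -0.001], "claw": 1},
])

```text
time: 8.2
tool_pos: [0.4738, -0.332, 0.0753]
tcp_rot: [1.549, 0.947, -1.549]
wrist_force: [0.1, 0.7, -0.4]
width: 0.0317
```

Emit:
play_rows([
  {"twist": [0, 0, 0], "linear": [0, 0, -0.0005], "claw": 1},
  {"twist": [0, 0, 0], "linear": [0, 0, -0.001], "claw": 1},
  {"twist": [0, 0, 0], "linear": [0, 0, -0.001], "claw": 1},
])

```text
time: 8.5
tool_pos: [0.4739, -0.3321, 0.0745]
tcp_rot: [1.548, 0.947, -1.548]
wrist_force: [-0.5, 0.6, 1.8]
width: 0.0317
```

Emit:
play_rows([
  {"twist": [0, 0, 0], "linear": [0, 0, -0.0005], "claw": 1},
  {"twist": [0, 0, 0], "linear": [0, 0, -0.0005], "claw": 1},
])

```text
time: 8.7
tool_pos: [0.4739, -0.3322, 0.0744]
tcp_rot: [1.548, 0.946, -1.548]
wrist_force: [-1.9, 0.5, 6.4]
width: 0.032
```

Contact felt (6 N). Easing off, then releasing.

Emit:
play_rows([
  {"twist": [0, 0, 0], "linear": [0, 0, 0.0005], "claw": 1},
  {"twist": [0, 0, 0], "linear": [0, 0, 0.0005], "claw": 0.55},
  {"twist": [0, 0, 0], "linear": [0, 0, 0.0005], "claw": 0.5},
  {"twist": [0, 0, 0], "linear": [0, 0, 0.0005], "claw": 0.4},
  {"twist": [0, 0, 0], "linear": [0, 0, 0.0005], "claw": 0.3},
  {"twist": [0, 0, 0], "linear": [0, 0, 0.0005], "claw": 0.2},
  {"twist": [0, 0, 0], "linear": [0, 0, 0.0005], "claw": 0.2},
])

```text
time: 9.4
tool_pos: [0.4738, -0.332, 0.0743]
tcp_rot: [1.549, 0.947, -1.548]
wrist_force: [-0.8, 0.0, 0.0]
width: 0.0683
```

Emit:
play_rows([
  {"twist": [0, 0, 0], "linear": [0, 0, 0.01], "claw": 0.2},
  {"twist": [0, 0, 0], "linear": [0, 0, 0.03], "claw": 0.2},
  {"twist": [0, 0, 0], "linear": [0, 0, 0.06], "claw": 0.2},
  {"twist": [0, 0, 0], "linear": [0, 0, 0.09], "claw": 0.2},
  {"twist": [0, 0, 0], "linear": [0, 0, 0.12], "claw": 0.2},
  {"twist": [0, 0, 0], "linear": [0, 0, 0.14], "claw": 0.2},
  {"twist": [0, 0, 0], "linear": [0, 0, 0.14], "claw": 0.4},
])

```text
time: 10.1
tool_pos: [0.4758, -0.3328, 0.2182]
tcp_rot: [1.55, 0.94, -1.544]
wrist_force: [1.1, -0.4, -0.7]
width: 0.055
```

Emit:
play_rows([
  {"twist": [0, 0, 0], "linear": [-0.01, -0.02, 0], "claw": 0.6},
  {"twist": [0, 0, 0], "linear": [-0.022, -0.045, 0], "claw": 0.8},
  {"twist": [0, 0, 0], "linear": [-0.036, -0.075, 0], "claw": 1},
  {"twist": [0, 0, 0], "linear": [-0.048, -0.095, 0], "claw": 1},
  {"twist": [0, 0, 0], "linear": [-0.052, -0.102, 0], "claw": 1},
  {"twist": [0, 0, 0], "linear": [-0.052, -0.102, 0], "claw": 1},
])

```text
time: 10.7
tool_pos: [0.4208, -0.4345, 0.2137]
tcp_rot: [1.55, 0.947, -1.551]
wrist_force: [-0.7, 0.1, 0.0]
width: 0.0002
```

```bash
python3 - <<'E'
from pan import *
s=grab('scene','s6');t=grab('top','t6');o=ctrl.observe();print(o['tool_pos'],o['width'])
print('pan',proj(s,[.4747,-.3317,.05]),'bottle top at pan centre',proj(t,[.4747,-.3317,.065+.05]))
c=lambda n,y,x:cv2.resize(cv2.imread(f'pics/{n}.png')[y:y+120,x:x+80],(400,600),interpolation=cv2.INTER_CUBIC)
cv2.imwrite('pics/c6.png',np.hstack([c('s6',100,270),c('t6',170,310)]))
E
```

```text
[ 0.4227 -0.4322  0.2141] 0.00024721698681690903
pan (np.float64(308.08177247294424), np.float64(184.75045469475253)) bottle top at pan centre (np.float64(343.78489859794547), np.float64(223.44990075715))
```

View pics/c6.png

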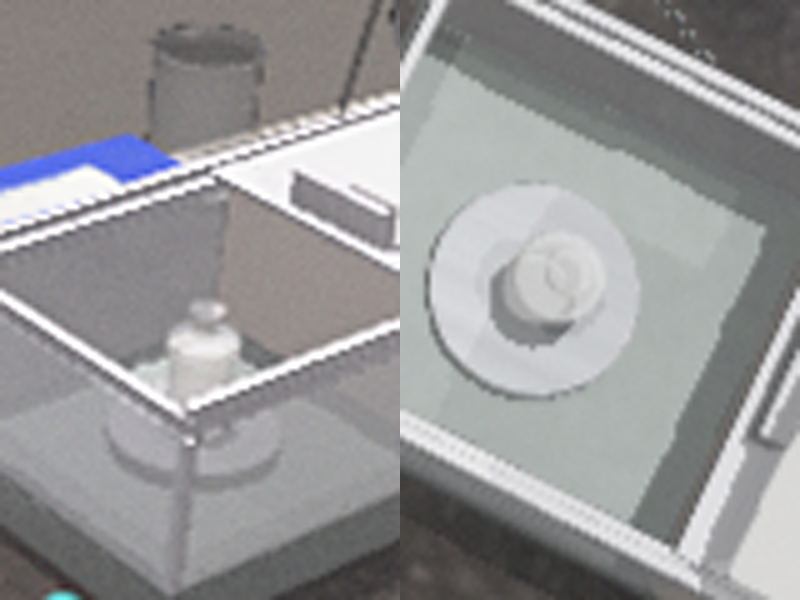

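The bottle stands upright near the pan's centre: knob at about (342.6,224.4), ideal (343.8,223.4), so 2–3 mm off. The grip bar is untouched. Lowering behind the bar.

Emit:
play_rows([
  {"twist": [0, 0, 0], "linear": [0, 0, -0.02], "claw": 1},
  {"twist": [0, 0, 0], "linear": [0, 0, -0.04], "claw": 1},
  {"twist": [0, 0, 0], "linear": [0, 0, -0.06], "claw": 1},
  {"twist": [0, 0, 0], "linear": [0, 0, -0.07], "claw": 1},
  {"twist": [0, 0, 0], "linear": [0, 0, -0.074], "claw": 1},
  {"twist": [0, 0, 0], "linear": [0, 0, -0.074], "claw": 1},
])

```text
time: 11.4
tool_pos: [0.4225, -0.4332, 0.1403]
tcp_rot: [1.548, 0.948, -1.547]
wrist_force: [-0.4, 0.6, 0.5]
width: 0.0
```

Emit:
play_rows([
  {"twist": [0, 0, 0], "linear": [0.0023, 0.0045, 0], "claw": 1},
  {"twist": [0, 0, 0], "linear": [0.0046, 0.0089, 0], "claw": 1},
  {"twist": [0, 0, 0], "linear": [0.0068, 0.0134, 0], "claw": 1},
  {"twist": [0, 0, 0], "linear": [0.0091, 0.0178, 0], "claw": 1},
  {"twist": [0, 0, 0], "linear": [0.0137, 0.0267, 0], "claw": 1},
  {"twist": [0, 0, 0], "linear": [0.0182, 0.0356, 0], "claw": 1},
])

```text
time: 12.0
tool_pos: [0.4405, -0.3981, 0.1406]
tcp_rot: [1.549, 0.946, -1.548]
wrist_force: [-0.2, -2.1, 2.0]
width: 0.0002
```

Emit:
play_rows([
  {"twist": [0, 0, 0], "linear": [0.0068, 0.0134, 0], "claw": 1},
  {"twist": [0, 0, 0], "linear": [0.0137, 0.0267, 0], "claw": 1},
  {"twist": [0, 0, 0], "linear": [0.0205, 0.04, 0], "claw": 1},
  {"twist": [0, 0, 0], "linear": [0.0273, 0.0534, 0], "claw": 1},
  {"twist": [0, 0, 0], "linear": [0.0342, 0.0668, 0], "claw": 1},
  {"twist": [0, 0, 0], "linear": [0.041, 0.08, 0], "claw": 1},
  {"twist": [0, 0, 0], "linear": [0.0478, 0.0935, 0], "claw": 1},
  {"twist": [0, 0, 0], "linear": [0.0524, 0.1024, 0], "claw": 1},
])

```text
time: 12.8
tool_pos: [0.4933, -0.294, 0.1403]
tcp_rot: [1.548, 0.949, -1.547]
wrist_force: [-0.0, -1.5, -0.1]
width: 0.0004
```

Emit:
play_rows([
  {"twist": [0, 0, 0], "linear": [0.0023, 0.0045, 0], "claw": 1},
  {"twist": [0, 0, 0], "linear": [0.0046, 0.0089, 0], "claw": 1},
  {"twist": [0, 0, 0], "linear": [0.0059, 0.0116, 0], "claw": 1},
  {"twist": [0, 0, 0], "linear": [0.0068, 0.0134, 0], "claw": 1},
  {"twist": [0, 0, 0], "linear": [0.0068, 0.0134, 0], "claw": 1},
])

```text
time: 13.3
tool_pos: [0.4991, -0.2824, 0.1402]
tcp_rot: [1.549, 0.947, -1.549]
wrist_force: [-1.8, 0.0, -0.6]
width: -0.0001
```

Emit:
play_rows([
  {"twist": [0, 0, 0], "linear": [0.0009, 0.0018, 0], "claw": 1},
  {"twist": [0, 0, 0], "linear": [0.0018, 0.0036, 0], "claw": 1},
  {"twist": [0, 0, 0], "linear": [0.0027, 0.0053, 0], "claw": 1},
  {"twist": [0, 0, 0], "linear": [0.0027, 0.0053, 0], "claw": 1},
])

```text
time: 13.7
tool_pos: [0.502, -0.2768, 0.1402]
tcp_rot: [1.549, 0.948, -1.548]
wrist_force: [-0.4, -0.5, -0.3]
width: 0.0005
```

Emit:
play_rows([
  {"twist": [0, 0, 0], "linear": [0.0005, 0.0009, 0], "claw": 1},
  {"twist": [0, 0, 0], "linear": [0.0009, 0.0018, 0], "claw": 1},
  {"twist": [0, 0, 0], "linear": [0.0009, 0.0018, 0], "claw": 1},
])

```text
time: 14.0
tool_pos: [0.5028, -0.2753, 0.1403]
tcp_rot: [1.548, 0.947, -1.548]
wrist_force: [0.5, -0.3, -0.6]
width: -0.0003
```

Emit:
play_rows([
  {"twist": [0, 0, 0], "linear": [0.0009, 0.0018, 0], "claw": 1},
  {"twist": [0, 0, 0], "linear": [0.0014, 0.0027, 0], "claw": 1},
  {"twist": [0, 0, 0], "linear": [0.0014, 0.0027, 0], "claw": 1},
])

```text
time: 14.3
tool_pos: [0.5033, -0.2744, 0.1403]
tcp_rot: [1.547, 0.945, -1.551]
wrist_force: [-2.8, -4.7, 1.0]
width: 0.0003
```

Emit:
play_rows([
  {"twist": [0, 0, 0], "linear": [0.0007, 0.0014, 0], "claw": 1},
  {"twist": [0, 0, 0], "linear": [0.0007, 0.0014, 0], "claw": 1},
])

```text
time: 14.5
tool_pos: [0.5033, -0.2743, 0.1403]
tcp_rot: [1.546, 0.944, -1.553]
wrist_force: [-4.2, -7.0, 0.3]
width: 0.0
```

The end stop is reached: force rises to 8 N with no further motion. Backing off, raising, and moving clear for a look.

Emit:
play_rows([
  {"twist": [0, 0, 0], "linear": [-0.004, -0.008, 0], "claw": 1},
  {"twist": [0, 0, 0], "linear": [-0.007, -0.013, 0], "claw": 1},
  {"twist": [0, 0, 0], "linear": [-0.007, -0.013, 0.02], "claw": 1},
  {"twist": [0, 0, 0], "linear": [-0.007, -0.013, 0.05], "claw": 1},
  {"twist": [0, 0, 0], "linear": [-0.007, -0.04, 0.08], "claw": 1},
  {"twist": [0, 0, 0], "linear": [-0.01, -0.08, 0.1], "claw": 1},
  {"twist": [0, 0, 0], "linear": [-0.02, -0.12, 0.1], "claw": 1},
  {"twist": [0, 0, 0], "linear": [-0.03, -0.16, 0.1], "claw": 1},
])

```text
time: 15.3
tool_pos: [0.4757, -0.4325, 0.2416]
tcp_rot: [1.549, 0.946, -1.545]
wrist_force: [0.3, -0.5, -0.7]
width: -0.0
```

Emit:
play_rows([
  {"twist": [0, 0, 0], "linear": [-0.02, -0.03, 0], "claw": 1},
  {"twist": [0, 0, 0], "linear": [-0.04, -0.06, 0], "claw": 1},
  {"twist": [0, 0, 0], "linear": [-0.06, -0.09, 0], "claw": 1},
  {"twist": [0, 0, 0], "linear": [-0.06, -0.09, 0], "claw": 1},
])

```text
time: 15.7
tool_pos: [0.4097, -0.5274, 0.2395]
tcp_rot: [1.551, 0.94, -1.558]
wrist_force: [-1.0, -0.0, -0.1]
width: 0.0002
```

```bash
python3 - <<'E'
from pan import *
s=grab('scene','s7');t=grab('top','t7');o=ctrl.observe();print(o['tool_pos'],o['time'])
P=cloud(t);m=(P[...,2]>.147)&(P[...,2]<.16)&(P[...,0]>.45)&(P[...,0]<.58)&(P[...,1]<-.2)&(P[...,1]>-.32)
q=P[m];r=cv2.minAreaRect(q[:,:2].astype(np.float32));d=np.array(r[0])-[.4747,-.3317]
print(len(q),q.mean(0),r,'along',d@[.4555,.8902],'across',d@[.8902,-.4555],'bar from tcp stop',np.array([.5033-.4747,-.2743+.3317])@[.4555,.8902]+.017)
c=lambda n,y,x:cv2.resize(cv2.imread(f'pics/{n}.png')[y:y+150,x:x+100],(400,600),interpolation=cv2.INTER_CUBIC)
cv2.imwrite('pics/c7.png',np.hstack([c('s7',100,250),c('t7',150,280)]))
E
```

```text
[ 0.4144 -0.5218  0.2399] 15.8
238 [ 0.5112 -0.2605  0.153 ] ((0.511637806892395, -0.2607346773147583), (0.012120512314140797, 0.06014051288366318), 62.59819793701172) along 0.07999850129388808 across 0.000557331212482446 bar from tcp stop 0.08112478
```

View pics/c7.png

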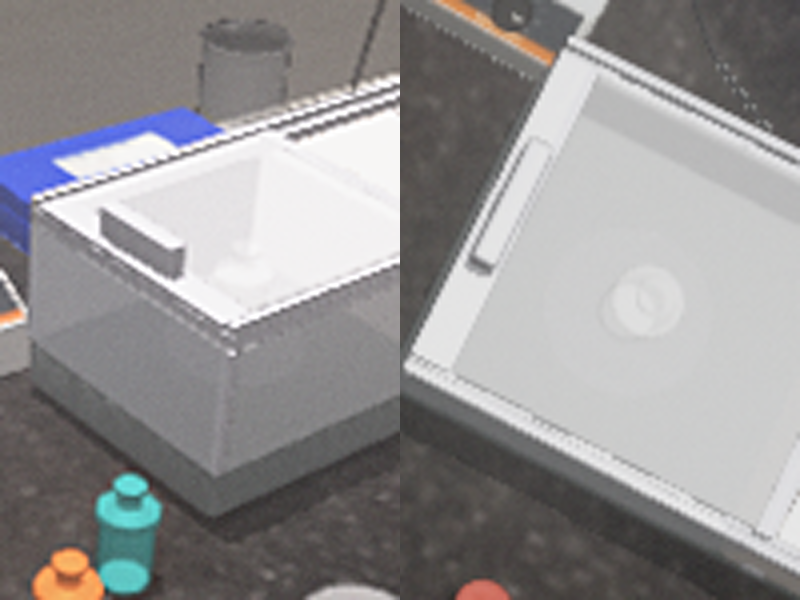

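The door is shut: the bar measures 80.0 mm from the pan centre, as specified. The bottle stands upright under it (top crop (645,300)), and the arm is clear. Handing in.

```bash
python3 -c "
from plant import ctrl;print(ctrl.hand_in())"
```

```text
the job is handed in; nothing more can be done
None
```

The job is done and handed in at about 16 s. I gripped the clear bottle by its lid skirt, lowered it through the open top, and set it on the pan with a contact force of about 6 N. I then pushed the top door shut with the closed fingers until it met its end stop at about 8 N, and moved the arm clear.

In the last checks, the bottle stood upright and looked about 2–3 mm off the pan's centre. The door's grip bar measured 80.0 mm from the pan centre, the fully shut position, and nothing else was disturbed in the views I checked. The finger opening read 32 mm on the 34 mm skirt, but the bottle was held upright and did not slip. No check failed.

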